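# Re-zero the pump rig's throttle valve

### The job

Throw the pump's isolator toggle over from the green ON side to the red OFF side. Then take the throttle valve's handwheel by its yellow knob, close the valve clockwise fully onto its stop, and back it off exactly two full turns. Finish still gripping the knob between the fingers, with the wheel at rest, the isolator still off and the other things on the bench left where they were.

Things in the scene. Friction and masses are not known exactly. Their poses are not given: they have to be found in the camera images.
- wheel_centre (a point): centre of the throttle valve's red handwheel, on its vertical axis, 125 mm above the table. The wheel has a 100 mm mean diameter, a 12 mm thick rim and three spokes, and sits on a brass globe valve in a grey pipe on a 110 x 210 mm plate fixed to the table; the rim's top is 131 mm above the table, and nothing of the station but the knob stands higher than 132 mm
- knob_mid (a point): the yellow upright revolving knob on the wheel's rim, the handle to crank the valve with: 20 mm diameter, 46 mm tall (from 133 to 179 mm above the table); this point is on its axis half-way up, 157 mm above the table and 50 mm from the wheel's axis. The knob spins freely on its pin, so fingers that grip it from above can carry it round the circle without turning themselves; a firm grip of about 25 N carries it, a light one of 3 N slips off
- valve_wheel (a joint): turn of the handwheel in rad: 0 = closed against the stop, grows as the wheel turns counter-clockwise seen from above (opening), 6.283 per turn, open stop at 22. Closes clockwise. Stiff packing (about 0.12 N m, so 2 to 4 N at the knob); it stays where it is left. The episode starts with it about half a turn to one turn open
- isolator_lever (a joint): pump isolator toggle in rad: 0 = ON, leaning 0.6 rad from vertical over the green patch; 1.2 = OFF, leaning 0.6 rad the other way over the red patch. It drops by its own weight onto whichever side of upright (0.6) it is on, and about 2 N sideways at the tip moves it
- lever_tip (a point): centre of the rounded end of the isolator's red grip (22 mm diameter, the last 40 mm of the lever), 85 mm from the pivot; about 140 mm above the table at either end of the swing, 155 mm when upright
- lever_pivot (a point): the toggle's pivot, 70 mm above the table, over the middle of the isolator: a grey box 120 x 84 x 50 mm with a yellow top, fixed to the table, with two black cheeks up to 80 mm high beside the pivot. This frame's y axis is the hinge axis, its x axis is level and points from the green (ON) side to the red (OFF) side, its z axis is up
- strobe: bystander, to be left alone: blue handheld stroboscope, 140 x 60 x 60 mm; origin under its centre
- spare_gauge: bystander, to be left alone: loose black dial gauge lying face up, 56 dia x 23 high, brass stub 35 x 14 x 14 mm; origin under its centre
- union: bystander, to be left alone: brass pipe union standing up, 40 dia x 50 high mm; origin under its centre
- wrench: bystander, to be left alone: steel wrench lying flat
- screwdriver: bystander, to be left alone: screwdriver lying flat
- beaker: bystander, to be left alone: clear plastic beaker, 70 dia x 90 high mm; origin under its centre
- jar: bystander, to be left alone: white jar with a blue label, 60 dia x 70 high mm; origin under its centre

How it is judged:
By the outcome, as a careful person would: the job done as asked, in the order asked, and still so for the second after the job is handed in, while the arm keeps its last pose, push and grip.
It also fails if it takes over 72 s, if anything falls off the work surface, if the arm or the gripper's body presses on something with over 40 N, if the wrist force passes 120 N, or if a joint passes its speed limit or range.

### The arm

A 7-joint arm with a two-finger parallel gripper is mounted at the origin on the work surface. World frame = base frame: x ahead of the robot, y to its left, z up, the work surface at z = 0. Lengths are in m, angles in rad, forces in N, time in s.
With the tool pointing down it reaches from about 0.4 to 0.85 m from the base axis. Payload 10.4 kg.
Tool frame: the origin (TCP) lies at the very end of the fingers, on their centre line; the grasp point (between the pads) lies 19 mm behind it; x points along the fingers, y is the direction in which the jaws open and shut, and the axes are right-handed (so a half turn about x gives the same grasp; the last joint's range is limited). The gripper opens to 85 mm and grips with 20 to 120 N. Pads are 22 mm wide; open, the fingers measure 114 mm over their backs; the gripper's body (76 mm by 85 mm) begins 54 mm behind the grasp point. The pads swing forward as they close: fully open they stand 13 mm farther back than shut.
Start: joints at [1.156, 0.332, -0.065, 1.46, 0.022, 1.35, -0.088], TCP at [0.239, -0.578, 0.231] pointing down, gripper open.
Joint ranges: [-2.6, 2.6], [-0.5, 2.12], [-1.47, 1.34], [0.16, 2.42], [-1.27, 4.41], [0.06, 2.06], [-2.6, 2.6]. Speed limits (rad/s): [2.22, 2.22, 2.79, 2.79, 3.14, 3.14, 3.14].

### API

Orientations are given as a unit quaternion [x, y, z, w].
In Python, from workcell import monitor, camera, ticket, regions_of gives the robot as it stands.
- The arm moves only by the tool step_arm, never from a script. Its argument "increments" is a list of rows, each a list of 5 numbers: the finger opening in m, from 0 to 0.0854, then the shift along the world's x, y, z in m, then the turn about the world's z in rad. A call has 1 to 12 rows; each row shifts and turns the commanded pose from where the row before left it; what a row does not reach is not made up. A row lasts 1/12 s, in which the tool goes at most 41.7 mm and 7.16 degrees, less where a joint would pass 70% of its speed; a pose out of reach is approached as far as the arm can. A call with a gripper value outside its range is refused whole. The fingers move at their own pace and stop on an object; "force" is the grip in N (left out, the last holds). Time passes only in rows, so rows that do not move let the fingers close. It gives the time, the measured TCP pose, the force and the opening at its end, in the units of the state.
- monitor.get_obs(): the state, without advancing time (a new reading comes with each control period).
- camera(name): name is "scene" or "side" or "wrist"; returns a dict with "color" (384x512x3 uint8, red, green, blue), "range_z" (384x512 float32, m along the optical axis (not along the pixel's ray), 0 where there is no reading), "fx", "fy", "cx", "cy" (pixels), "cam_to_world" (4x4, takes a point from camera to world coordinates). Camera axes: x right, y up, looking along -z (the intrinsics and any distortion apply to the point x, -y, -z); pixel columns grow to the right and rows downward; lengths in m; the calibration is good to about 2 mm. A picture is of the moment at which its call begins.
- ticket.hand_in(): hands the job in, once; it reports no verdict.
Trained networks look in a picture, given as the dict that the camera call returned (one of the last four; its "shot" number tells which), for a name from the list of things; names that differ only in an ending like _2 or _b are one class to them, and where a whole thing is asked for, a point or a joint stands for the part that bears it (a point fixed in the world has none). Each returns a list of dicts, best first, with "p" (0 to 1); they miss things now and then, are a little off and sometimes report something else, mostly with a low value. They report only what shows in the picture. A call takes as long as a camera call.
- regions_of(picture, query): "region" (384x512 bool, what is visible of it) and "centre" ([row, column] in pixels, amid what is visible of it).
The state is a dict: "clock": time; "joint_pos": joint angles; "joint_velocities": joint speeds; "tau": joint torques, N m; "position": TCP position; "ee_rot": TCP orientation; "ft_force": force on the tool from outside, world axes, zero at the start; "torque": the same for the moment, N m; "grip_width": opening from 0.0 (shut) to 1.0 (fully open).
Only numpy, scipy, OpenCV 4.12 (cv2) and the standard library are available. Lean on these libraries where they do the work, as an engineer would, in place of code of your own. Each camera call takes 0.05 s, during which the arm holds its last target. There are 200 camera calls.

## Working session

There is one attempt and no reset: what is moved stays moved. The work goes in short steps, Python scripts to look and compute and a tool call to move; the robot and the scene stay as the last step left them, time stands still between calls to the robot, and variables do not carry over. Pictures are saved under pics/ and viewed, about 8 in all and at most 12, crops included, and the job is handed in when it is done.

Besides the shell and the picture viewer there is one more tool, called after "Request:" as name(argument=value, ...), one argument or row to a line, values as JSON. step_arm: Moves the arm, as the interface text tells. Its arguments: {"type":"object","properties":{"increments":{"type":"array"},"force":{"type":"number"}},"required":["increments"]}

```bash
mkdir -p pics
cat > h.py <<'E'
import numpy as np, cv2
from workcell import monitor, camera, ticket, regions_of
def pts(c,mask=None):
    z=c["range_z"]; m=z>0
    if mask is not None: m&=mask
    r,q=np.nonzero(m); d=z[r,q]
    P=np.c_[(q-c["cx"])/c["fx"]*d,-(r-c["cy"])/c["fy"]*d,-d,np.ones(len(d))]
    return (P@np.array(c["cam_to_world"]).T)[:,:3]
def save(c,n): cv2.imwrite(f"pics/{n}.png",c["color"][:,:,::-1])
E
python3 - <<'E'
from h import *
np.set_printoptions(precision=3,suppress=True)
o=monitor.get_obs(); print(o)
ims=[]
for n in("scene","side"):
    c=camera(n); ims.append(c["color"])
    for q in("wheel_centre","knob_mid","lever_tip","isolator_lever","lever_pivot","strobe","spare_gauge","union","beaker","jar","wrench","screwdriver"):
        for g in regions_of(c,q)[:1]:
            P=pts(c,g["region"]); 
            if len(P): print(n,q,round(g["p"],2),np.round(g["centre"]),np.median(P,0),np.percentile(P,3,0),np.percentile(P,97,0))
v=np.vstack(ims); cv2.imwrite("pics/a.png",cv2.resize(np.hstack(ims),(800,300))[:,:,::-1])
E
```

```text
{'clock': 0.0, 'joint_pos': array([ 1.156,  0.333, -0.065,  1.461,  0.022,  1.35 , -0.089]), 'joint_velocities': array([-0.001, -0.   ,  0.001, -0.001, -0.001,  0.   , -0.   ]), 'tau': array([ -0.   , -62.546,   0.049, -39.16 ,   0.016,   0.01 ,   0.   ]), 'position': array([ 0.238, -0.577,  0.23 ]), 'ee_rot': array([-0.693, -0.138,  0.694, -0.137]), 'ft_force': array([-0.603,  0.867, -0.388]), 'torque': array([0.057, 0.023, 0.025]), 'grip_width': 1.0027080084444453}
scene wheel_centre 0.74 [176. 176.] [ 0.554 -0.206  0.115] [ 0.527 -0.225  0.073] [ 0.584 -0.193  0.15 ]
scene lever_tip 0.72 [176. 180.] [ 0.555 -0.207  0.112] [ 0.53  -0.229  0.066] [ 0.584 -0.194  0.149]
scene isolator_lever 0.53 [176. 174.] [ 0.552 -0.207  0.114] [ 0.437 -0.241  0.003] [ 0.583 -0.193  0.149]
scene lever_pivot 0.65 [197. 178.] [ 0.59  -0.202  0.054] [ 0.528 -0.256  0.01 ] [ 0.638 -0.157  0.141]
scene strobe 0.51 [189. 315.] [0.58  0.22  0.131] [0.434 0.168 0.003] [0.622 0.27  0.18 ]
scene spare_gauge 0.74 [169. 252.] [0.375 0.009 0.023] [ 0.337 -0.017  0.001] [0.396 0.038 0.028]
scene union 0.64 [218.
[... 521 characters left out ...]
0.116 0.005] [0.597 0.313 0.064]
side lever_pivot 0.9 [250. 302.] [ 0.6   -0.256  0.048] [ 0.561 -0.268  0.007] [ 0.632 -0.198  0.058]
side strobe 0.75 [175. 167.] [0.398 0.47  0.046] [0.33  0.444 0.01 ] [0.474 0.511 0.064]
side spare_gauge 0.55 [239. 210.] [ 0.362 -0.003  0.021] [ 0.332 -0.028  0.004] [0.394 0.038 0.027]
side union 0.2 [172. 167.] [0.401 0.47  0.044] [0.331 0.443 0.005] [0.48  0.513 0.064]
side beaker 0.69 [263. 354.] [ 0.647 -0.423  0.061] [ 0.624 -0.449  0.002] [ 0.688 -0.385  0.091]
side jar 0.5 [213. 311.] [ 0.752 -0.091  0.046] [ 0.734 -0.107  0.003] [ 0.786 -0.057  0.074]
side wrench 0.72 [313. 305.] [ 0.437 -0.457  0.008] [ 0.335 -0.472  0.001] [ 0.502 -0.435  0.011]
```

View pics/a.png

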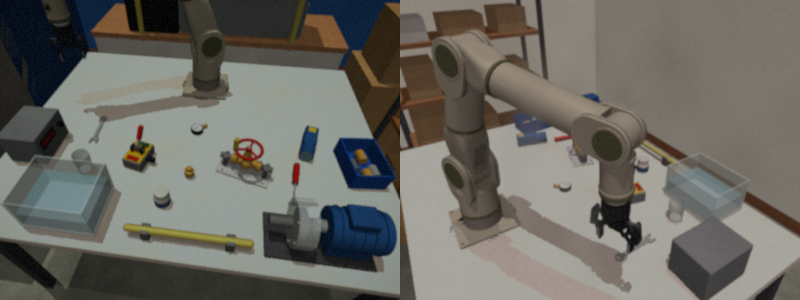

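The scene picture (left half) shows the isolator near (135,150), with its lever up and leaning towards the robot. The red handwheel is near (248,150), the union at (190,172), the gauge at (198,128) and the jar at (160,197). I'll measure the wheel, knob and isolator from depth.

Run:
```python
from h import *
np.set_printoptions(precision=3,suppress=True)
c=camera("scene"); P=pts(c)
def box(x0,x1,y0,y1,z0,z1): 
    return P[(P[:,0]>x0)&(P[:,0]<x1)&(P[:,1]>y0)&(P[:,1]<y1)&(P[:,2]>z0)&(P[:,2]<z1)]
r=box(.45,.72,.1,.35,.118,.136); print("rim",len(r),r.min(0),r.max(0))
A=np.c_[2*r[:,:2],np.ones(len(r))]; print(np.linalg.lstsq(A,(r[:,:2]**2).sum(1),rcond=None)[0])
(cx,cy),rad=cv2.minEnclosingCircle(r[:,:2].astype(np.float32));print(cx,cy,rad)
k=box(.45,.72,.1,.35,.143,.19); print("knob",len(k),np.median(k,0),k.min(0),k.max(0))
for z0,z1 in((.045,.06),(.06,.085),(.085,.11),(.11,.13),(.13,.16)):
    l=box(.45,.72,-.32,-.1,z0,z1); print("iso",z0,len(l),np.median(l,0),l.min(0),l.max(0))
t=box(.45,.72,-.32,-.1,.044,.06)[:,:2].astype(np.float32); print(cv2.minAreaRect(t))
im=c["color"]; a=im[140:230,130:230]; b=im[160:250,270:370]
v=np.hstack([cv2.resize(a,(400,360)),cv2.resize(b,(400,360))]); cv2.imwrite("pics/b.png",v[:,:,::-1])
```

```text
rim 470 [0.516 0.167 0.119] [0.626 0.277 0.136]
[ 0.573  0.224 -0.377]
0.5716255307197571 0.22196045517921448 0.05621744692325592
knob 87 [0.583 0.173 0.17 ] [0.569 0.164 0.144] [0.588 0.183 0.182]
iso 0.045 602 [ 0.595 -0.207  0.054] [ 0.513 -0.267  0.045] [ 0.64 -0.16  0.06]
iso 0.06 144 [ 0.579 -0.211  0.078] [ 0.555 -0.242  0.06 ] [ 0.594 -0.185  0.085]
iso 0.085 36 [ 0.561 -0.209  0.097] [ 0.549 -0.217  0.085] [ 0.573 -0.197  0.11 ]
iso 0.11 54 [ 0.551 -0.204  0.121] [ 0.536 -0.215  0.111] [ 0.559 -0.194  0.13 ]
iso 0.13 67 [ 0.536 -0.201  0.142] [ 0.523 -0.213  0.131] [ 0.549 -0.192  0.155]
((0.5760072469711304, -0.2122010737657547), (0.0837973803281784, 0.11862322688102722), 75.37039184570312)
```

View pics/b.png

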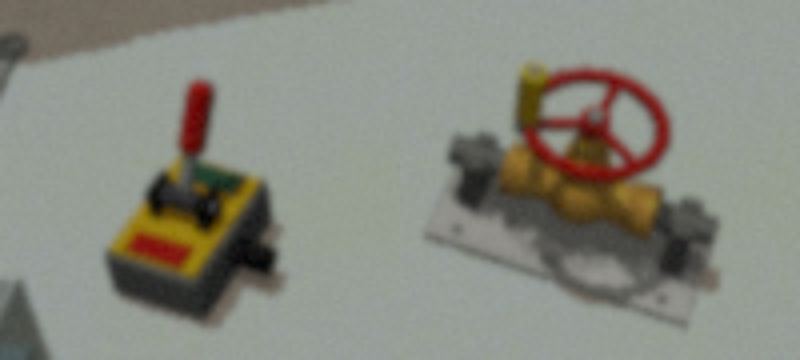

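The left crop shows the lever leaning over the green patch, with the red patch on the far (+x, slightly −y) side. In the right crop the knob is on the wheel's −y side, near (535,95). The ON→OFF direction is about (0.966, −0.26), with the pivot at about (0.576, −0.212). I'll close the fingers and go above a point behind the lever.

Run:
```python
from h import *
from scipy.spatial.transform import Rotation as R
print(R.from_quat(monitor.get_obs()["ee_rot"]).as_matrix().round(3))
```

```text
[[ 0.     0.382 -0.924]
 [-0.    -0.924 -0.382]
 [-1.     0.    -0.   ]]
```

Request:
step_arm(
  increments=[
    [0,0,0.03,0.02,0],
    [0,0.01,0.035,0.005,0],
    [0,0.02,0.035,0,0],
    [0,0.022,0.03,0,0],
    [0,0.022,0.03,0,0],
    [0,0.022,0.03,0,0],
    [0,0.022,0.03,0,0],
    [0,0.022,0.03,0,0],
    [0,0.022,0.03,0,0],
    [0,0.022,0.03,0,0],
    [0,0.022,0.03,0,0],
    [0,0.02,0.03,0,0],
  ],
  force=25,
)

```text
clock: 2.35
position: [0.4656, -0.2059, 0.2566]
ee_rot: [0.694, 0.137, -0.693, 0.138]
ft_force: [1.6, -0.6, 0.5]
grip_width: 0.0
```

Request:
step_arm(
  increments=[
    [0,0,0.004,-0.01,-0.12],
    [0,0,0.004,-0.01,-0.12],
    [0,0,0.004,-0.01,-0.12],
    [0,0,0.004,-0.01,-0.12],
    [0,0,0,-0.01,-0.12],
    [0,0,0,0,-0.054],
    [0,0,0,0,0],
  ],
)

```text
clock: 2.93
position: [0.4644, -0.1915, 0.2059]
ee_rot: [-0.701, 0.093, 0.701, 0.093]
ft_force: [-0.2, -1.2, 0.7]
grip_width: -0.001
```

Run:
```python
from h import *
np.set_printoptions(precision=3,suppress=True)
print(monitor.get_obs()["position"])
c=camera("wrist"); save(c,"c")
for q in("lever_tip","lever_pivot"):
    for g in regions_of(c,q)[:1]:
        P=pts(c,g["region"]); print(q,g["p"],g["centre"],np.median(P,0),np.percentile(P,3,0),np.percentile(P,97,0))
P=pts(c)
for z0,z1 in((.11,.13),(.13,.16)):
    l=P[(P[:,2]>z0)&(P[:,2]<z1)&(abs(P[:,0]-.55)<.05)&(abs(P[:,1]+.2)<.06)]
    if len(l): print(z0,len(l),np.median(l,0),l.min(0),l.max(0))
```

```text
[ 0.464 -0.191  0.206]
lever_tip 0.76 [78.4, 247.1] [ 0.546 -0.207  0.128] [ 0.52  -0.225  0.075] [ 0.581 -0.195  0.151]
lever_pivot 0.7 [56.9, 245.6] [ 0.567 -0.208  0.054] [ 0.518 -0.253  0.035] [ 0.611 -0.155  0.149]
0.11 505 [ 0.551 -0.209  0.121] [ 0.533 -0.218  0.11 ] [ 0.56  -0.195  0.13 ]
0.13 1402 [ 0.531 -0.204  0.147] [ 0.516 -0.215  0.13 ] [ 0.547 -0.192  0.153]
```

View pics/c.png

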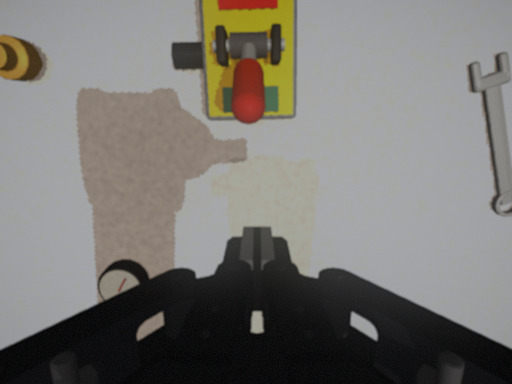

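The wrist picture shows the lever's red grip at (248,90) over the green patch, in line with the shut fingers at (257,240). I'll lower the fingers behind it and push across.

Request:
step_arm(
  increments=[
    [0,0,0.001,-0.02,0],
    [0,0,0.001,-0.02,0],
    [0,0,0.001,-0.02,0],
    [0,0,0,-0.02,0],
    [0,0,0,-0.008,0],
    [0,0.012,-0.003,0,0],
    [0,0.012,-0.003,0,0],
    [0,0,0,0,0],
  ],
)

```text
clock: 3.75
position: [0.4906, -0.1951, 0.1191]
ee_rot: [0.702, -0.092, -0.7, -0.092]
ft_force: [-0.7, 0.6, -0.1]
grip_width: 0.003
```

Request:
step_arm(
  increments=[
    [0,0.011,-0.003,0,0],
    [0,0.011,-0.003,0,0],
    [0,0.011,-0.003,0,0],
    [0,0.011,-0.003,0,0],
    [0,0.011,-0.003,0,0],
    [0,0.011,-0.003,0,0],
    [0,0.011,-0.003,0,0],
    [0,0.011,-0.003,0,0],
    [0,0.011,-0.003,0,0],
    [0,0,0,0,0],
    [0,0,0,0,0],
  ],
)

```text
clock: 4.67
position: [0.586, -0.2214, 0.1187]
ee_rot: [-0.7, 0.092, 0.702, 0.092]
ft_force: [-9.3, 2.8, 5.7]
grip_width: 0.003
```

9 N against the push suggests the lever is now on its OFF stop. I'll back off, rise and look.

Request:
step_arm(
  increments=[
    [0,-0.012,0.003,0,0],
    [0,-0.012,0.003,0.01,0],
    [0,-0.01,0.003,0.03,0],
    [0,-0.01,0.003,0.03,0],
    [0,-0.02,0.01,0.03,0],
    [0,-0.02,0.02,0.02,0],
    [0.0854,0,0.03,0.005,0],
    [0.0854,0,0.035,0,0],
    [0.0854,0,0.035,0,0],
  ],
)

```text
clock: 5.42
position: [0.5032, -0.0789, 0.2449]
ee_rot: [0.702, -0.093, -0.7, -0.092]
ft_force: [0.8, 0.6, -0.3]
grip_width: 0.418
```

Run:
```python
from h import *
np.set_printoptions(precision=3,suppress=True)
c=camera("scene"); P=pts(c)
for z0,z1 in((.11,.13),(.13,.16)):
    l=P[(P[:,2]>z0)&(P[:,2]<z1)&(abs(P[:,0]-.58)<.09)&(abs(P[:,1]+.21)<.05)]
    if len(l): print(z0,len(l),np.median(l,0),l.min(0),l.max(0))
save(c,"d"); cv2.imwrite("pics/d.png",cv2.resize(c["color"][130:250,120:380],(780,360))[:,:,::-1])
```

```text
0.11 26 [ 0.611 -0.213  0.121] [ 0.594 -0.222  0.112] [ 0.622 -0.21   0.129]
0.13 60 [ 0.624 -0.221  0.145] [ 0.606 -0.234  0.13 ] [ 0.632 -0.212  0.154]
```

View pics/d.png

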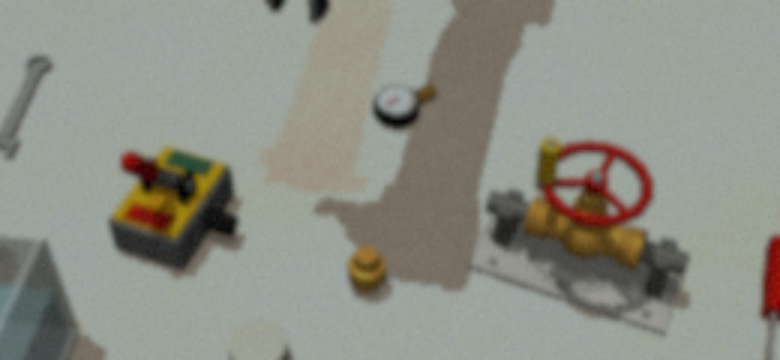

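The lever now lies over the red side at (130,160) in the crop. Next I go above the knob.

Request:
step_arm(
  increments=[
    [0.0854,0.01,0.03,0.005,0],
    [0.0854,0.01,0.035,0,0],
    [0.0854,0.01,0.035,0,0],
    [0.0854,0.01,0.035,0,0],
    [0.0854,0.01,0.035,0,0],
    [0.0854,0.01,0.035,0,0],
    [0.0854,0.005,0.03,0,0],
    [0.0854,0,0.01,0,0],
    [0.0854,0,0,0,0],
  ],
)

```text
clock: 6.22
position: [0.5678, 0.1688, 0.2486]
ee_rot: [-0.701, 0.09, 0.702, 0.091]
ft_force: [0.4, 0.6, 0.0]
grip_width: 1.003
```

```bash
cat > k.py <<'E'
from h import *
np.set_printoptions(precision=4,suppress=True)
o=monitor.get_obs(); print(o["position"],o["joint_pos"])
c=camera("wrist"); P=pts(c); P=P[(abs(P[:,0]-.572)<.09)&(abs(P[:,1]-.222)<.09)]
k=P[(P[:,2]>.172)&(P[:,2]<.185)]; print("top",len(k),k.mean(0),k.min(0),k.max(0))
r=P[(P[:,2]>.120)&(P[:,2]<.136)]; d=np.linalg.norm(r[:,:2]-[.572,.222],axis=1); r=r[d>.035]
A=np.c_[2*r[:,:2],np.ones(len(r))]; s=np.linalg.lstsq(A,(r[:,:2]**2).sum(1),rcond=None)[0]; print("rim",len(r),s,cv2.minEnclosingCircle(r[:,:2].astype(np.float32)))
import sys
if len(sys.argv)>1: save(c,sys.argv[1])
E
python3 k.py e
```

```text
[0.5678 0.1688 0.2486] [ 0.1578  0.3184 -0.6512  1.4985  0.1925  1.3897 -2.3308]
top 626 [0.5779 0.1733 0.1793] [0.5675 0.1639 0.1722] [0.5868 0.1833 0.1819]
rim 4550 [ 0.5706  0.2219 -0.3725] ((0.5701428055763245, 0.22166262567043304), 0.05680615454912186)
```

View pics/e.png

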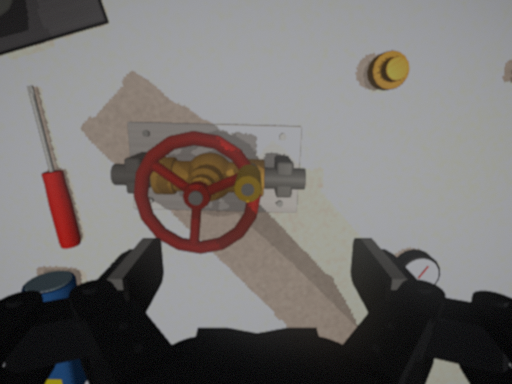

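The wrist picture shows the knob at (249,183) on the rim of the wheel, whose hub is at (197,197). Joint 7 is close to its range limit, so I'll turn the tool +0.6 while centring, then descend and grip.

Request:
step_arm(
  increments=[
    [0.0854,0.004,0.002,0,0.12],
    [0.0854,0.004,0.002,0,0.12],
    [0.0854,0.002,0,-0.01,0.12],
    [0.0854,0,0,-0.02,0.12],
    [0.0854,0,0,-0.02,0.12],
    [0.0854,0,0,0,0],
  ],
)

```text
clock: 6.77
position: [0.5774, 0.1658, 0.1948]
ee_rot: [-0.695, -0.119, 0.699, -0.121]
ft_force: [-0.3, -0.2, 0.1]
grip_width: 0.999
```

```bash
python3 k.py
```

```text
[0.5774 0.1658 0.1948] [ 0.2126  0.3948 -0.7251  1.5428  0.2674  1.3114 -1.7744]
top 1059 [0.5783 0.1739 0.179 ] [0.5675 0.1639 0.1722] [0.5869 0.1834 0.1823]
rim 7221 [ 0.5711  0.2226 -0.3734] ((0.5707033276557922, 0.22203288972377777), 0.056789375841617584)
```

Request:
step_arm(
  increments=[
    [0.0854,0,0.008,0,0],
    [0.0854,0.001,0,-0.015,0],
    [0.0854,0,0,-0.02,0],
    [0.0854,0,0,-0.02,0],
    [0.0854,0,0,0,0],
    [0.01,0,0,0,0],
    [0.01,0,0,0,0],
    [0.01,0,0,0,0],
    [0.01,0,0,0,0],
    [0.01,0,0,0,0],
    [0.01,0,0,0,0],
  ],
  force=30,
)

```text
clock: 7.73
position: [0.5815, 0.1746, 0.1449]
ee_rot: [0.698, 0.116, -0.696, 0.119]
ft_force: [2.1, -8.7, 7.2]
grip_width: 0.223
```

```bash
cat > s.py <<'E'
from h import *
o=monitor.get_obs(); p=o["position"]; v=p[:2]-[.5708,.2222]
print(p.round(4),"r",np.hypot(*v).round(4),"ang",np.degrees(np.arctan2(v[1],v[0])).round(1),o["ft_force"].round(1),o["grip_width"],o["joint_pos"].round(2))
E
python3 s.py
cat > arc.py <<'E'
import sys,numpy as np
# start angle, step, n
a,s,n=map(float,sys.argv[1:4]); t=np.radians(a+s*np.arange(int(n)+1)); p=.05*np.c_[np.cos(t),np.sin(t)]
print([[round(float(x),4) for x in d] for d in np.diff(p,axis=0)])
E
python3 arc.py -82 -15 24
```

```text
[0.5815 0.1746 0.1449] r 0.0488 ang -77.3 [ 2.1 -8.7  7.2] 0.2231150030278217 [ 0.19  0.44 -0.71  1.59  0.31  1.22 -1.82]
[[-0.0131, -0.0001], [-0.0126, 0.0033], [-0.0114, 0.0064], [-0.0093, 0.0091], [-0.0066, 0.0112], [-0.0035, 0.0126], [-0.0001, 0.0131], [0.0033, 0.0126], [0.0064, 0.0114], [0.0091, 0.0093], [0.0112, 0.0066], [0.0126, 0.0035], [0.0131, 0.0001], [0.0126, -0.0033], [0.0114, -0.0064], [0.0093, -0.0091], [0.0066, -0.0112], [0.0035, -0.0126], [0.0001, -0.0131], [-0.0033, -0.0126], [-0.0064, -0.0114], [-0.0091, -0.0093], [-0.0112, -0.0066], [-0.0126, -0.0035]]
```

Request:
step_arm(
  increments=[
    [0.01,-0.013,0,0,0],
    [0.01,-0.0126,0.0033,0,0],
    [0.01,-0.0114,0.0064,0,0],
    [0.01,-0.0093,0.0091,0,0],
    [0.01,-0.0066,0.0112,0,0],
    [0.01,-0.0035,0.0126,0,0],
  ],
)

```text
clock: 8.23
position: [0.5257, 0.22, 0.145]
ee_rot: [0.7, 0.118, -0.695, 0.118]
ft_force: [18.4, -1.1, -1.8]
grip_width: 0.222
```

```bash
python3 s.py
```

```text
[0.5257 0.22   0.145 ] r 0.0451 ang -177.3 [18.4 -1.1 -1.8] 0.22229323868458736 [ 0.15  0.37 -0.76  1.69  0.27  1.18 -1.91]
```

The TCP sits about 4 mm in +x off the knob's axis, so I'll correct for that and go on.

Request:
step_arm(
  increments=[
    [0.01,0.0035,0.013,0,0],
    [0.01,0.0033,0.0126,0,0],
    [0.01,0.0064,0.0114,0,0],
    [0.01,0.0091,0.0093,0,0],
    [0.01,0.0112,0.0066,0,0],
    [0.01,0.0126,0.0035,0,0],
  ],
)

```text
clock: 8.73
position: [0.571, 0.2743, 0.1447]
ee_rot: [0.698, 0.116, -0.697, 0.12]
ft_force: [-1.7, -16.6, 15.1]
grip_width: 0.227
```

```bash
python3 s.py
```

```text
[0.571  0.2743 0.1447] r 0.0521 ang 89.7 [ -1.7 -16.6  15.1] 0.22683666438277278 [ 0.02  0.51 -0.73  1.51  0.35  1.25 -1.99]
```

Request:
step_arm(
  increments=[
    [0.01,0.013,-0.003,0.003,0],
    [0.01,0.0126,-0.0033,0,0],
    [0.01,0.0114,-0.0064,0,0],
    [0.01,0.0093,-0.0091,0,0],
    [0.01,0.0066,-0.0112,0,0],
    [0.01,0.0035,-0.0126,0,0],
  ],
)

```text
clock: 9.23
position: [0.6258, 0.2299, 0.1452]
ee_rot: [-0.696, -0.119, 0.698, -0.119]
ft_force: [-4.4, 3.2, -11.9]
grip_width: 0.228
```

```bash
python3 s.py
```

```text
[0.6258 0.2299 0.1452] r 0.0556 ang 8.0 [ -4.4   3.2 -11.9] 0.2277767179659996 [ 0.07  0.57 -0.7   1.41  0.37  1.29 -1.89]
```

Request:
step_arm(
  increments=[
    [0.01,0,-0.0131,-0.001,0],
    [0.01,-0.0033,-0.0126,0,0],
    [0.01,-0.0064,-0.0114,0,0],
  ],
)

```text
clock: 9.48
position: [0.6135, 0.2044, 0.1456]
ee_rot: [0.698, 0.128, -0.695, 0.116]
ft_force: [-4.0, 56.4, -23.2]
grip_width: 0.223
```

```bash
python3 s.py
```

```text
[0.6135 0.2044 0.1456] r 0.0463 ang -22.6 [ -4.   56.4 -23.2] 0.22308805748436922 [ 0.13  0.53 -0.71  1.48  0.34  1.25 -1.84]
```

56 N against the motion at a knob angle of about −25°: the wheel is on its closed stop. I'll relax the push and record this as the reference.

Request:
step_arm(
  increments=[
    [0.01,0.001,0.004,-0.001,0],
    [0.01,0.001,0.004,-0.001,0],
    [0.01,0,0,0,0],
    [0.01,0,0,0,0],
  ],
)

```text
clock: 9.82
position: [0.6128, 0.206, 0.1449]
ee_rot: [-0.694, -0.123, 0.699, -0.119]
ft_force: [-26.2, 9.7, 9.7]
grip_width: 0.219
```

```bash
python3 s.py
python3 - <<'E'
from h import *
ims=[]
for n in("wrist","scene"):
    c=camera(n); np.savez(f"stop_{n}.npz",**{k:c[k] for k in("color","range_z","fx","fy","cx","cy","cam_to_world")}); ims.append(c["color"])
cv2.imwrite("pics/f.png",np.hstack([cv2.resize(ims[0],(400,300)),cv2.resize(ims[1][150:255,260:400],(400,300))])[:,:,::-1])
E
```

```text
[0.6128 0.206  0.1449] r 0.045 ang -21.1 [-26.2   9.7   9.7] 0.21883885274634743 [ 0.12  0.54 -0.71  1.47  0.35  1.27 -1.85]
```

View pics/f.png

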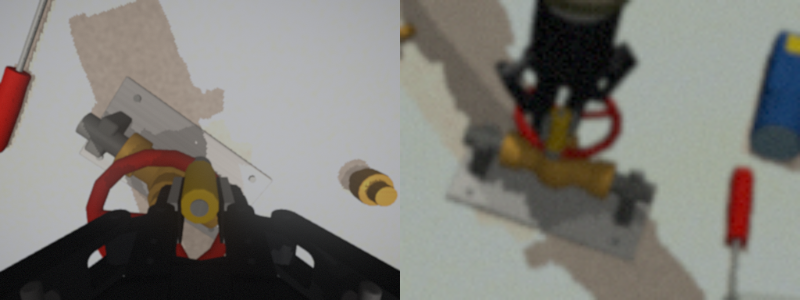

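The wrist view (left) shows the knob's top between the fingers at (200,205), so the camera can measure it. I'll relieve the sideways force, then press again lightly clockwise to confirm the stop.

Request:
step_arm(
  increments=[
    [0.01,-0.005,0,-0.001,0],
    [0.01,0,0,0,0],
    [0.01,0,0,0,0],
  ],
)

```text
clock: 10.17
position: [0.6122, 0.2054, 0.1449]
ee_rot: [0.698, 0.122, -0.696, 0.118]
ft_force: [-5.7, 13.0, 3.3]
grip_width: 0.222
```

```bash
cat > t.py <<'E'
from h import *
import subprocess
np.set_printoptions(precision=4,suppress=True)
p=monitor.get_obs()["position"]
c=camera("wrist"); m=c["color"].astype(int)
P=pts(c); col=m[c["range_z"]>0]
d=np.linalg.norm(P[:,:2]-p[:2],axis=1)
yel=(col[:,0]>col[:,2]+35)&(col[:,1]>col[:,2]+15)
k=P[(P[:,2]>.174)&(P[:,2]<.186)&(d<.03)&yel]
(x,y),r=cv2.minEnclosingCircle(k[:,:2].astype(np.float32))
w=np.array([.5708,.2222]); v=np.array([x,y])-w; u=k[:,:2].mean(0)-w
print("knob",len(k),x,y,"rad",r,"R",np.hypot(*v),"ang",np.degrees(np.arctan2(v[1],v[0])),"mean-based",u+w,np.degrees(np.arctan2(u[1],u[0])))
E
python3 s.py; python3 t.py
```

```text
[0.6122 0.2054 0.1449] r 0.0446 ang -22.1 [-5.7 13.   3.3] 0.22221532672263702 [ 0.12  0.53 -0.71  1.48  0.35  1.25 -1.85]
knob 1587 0.6164255142211914 0.2156510353088379 rad 0.01622847467660904 R 0.046093128408410615 ang -8.168291373498262 mean-based [0.6193 0.2096] -14.510197341769246
```

Request:
step_arm(
  increments=[
    [0.01,-0.002,-0.004,0,0],
    [0.01,-0.002,-0.003,0,0],
    [0.01,0,0,0,0],
    [0.01,0,0,0,0],
  ],
)

```text
clock: 10.55
position: [0.609, 0.2038, 0.1451]
ee_rot: [0.7, 0.126, -0.694, 0.117]
ft_force: [5.9, 31.5, -7.9]
grip_width: 0.221
```

```bash
python3 s.py; python3 t.py
```

```text
[0.609  0.2038 0.1451] r 0.0424 ang -25.7 [ 5.9 31.5 -7.9] 0.22107669083601028 [ 0.14  0.52 -0.71  1.5   0.34  1.24 -1.84]
knob 1605 0.6176446676254272 0.20928969979286194 rad 0.010173759423196316 R 0.04859113845522847 ang -15.408104276833306 mean-based [0.6192 0.2095] -14.73043845389709
```

The knob has not moved (about −14.7°), so this is the closed stop. But the pads have slid about 11 mm along the knob, to the pad edge. I'll unload, open, re-centre and grip more firmly.

Request:
step_arm(
  increments=[
    [0.01,0.001,0.005,0,0],
    [0.06,0,0,0,0],
    [0.06,0,0,0,0],
    [0.06,0,0,0,0],
    [0.06,0,0,0,0],
  ],
)

```text
clock: 11.02
position: [0.6109, 0.1979, 0.143]
ee_rot: [0.698, 0.118, -0.697, 0.119]
ft_force: [-0.9, -1.1, 0.8]
grip_width: 0.705
```

```bash
python3 s.py; python3 t.py
```

```text
[0.6109 0.1979 0.143 ] r 0.0469 ang -31.3 [-0.9 -1.1  0.8] 0.7053320607193637 [ 0.13  0.52 -0.7   1.49  0.35  1.25 -1.85]
knob 1695 0.6178980469703674 0.20955850183963776 rad 0.010182098485529423 R 0.04876508488828233 ang -15.024530298054241 mean-based [0.6194 0.2095] -14.71042343630382
```

Request:
step_arm(
  increments=[
    [0.06,0.0075,0.0115,0,0],
    [0.06,0,0,0,0],
    [0.01,0,0,0,0],
    [0.01,0,0,0,0],
    [0.01,0,0,0,0],
    [0.01,0,0,0,0],
    [0.01,0,0,0,0],
  ],
  force=45,
)

```text
clock: 11.65
position: [0.6179, 0.2102, 0.1426]
ee_rot: [0.697, 0.118, -0.697, 0.119]
ft_force: [-0.5, -1.3, 3.1]
grip_width: 0.221
```

```bash
python3 s.py; python3 t.py; python3 arc.py -15 15 24
```

```text
[0.6179 0.2102 0.1426] r 0.0486 ang -14.3 [-0.5 -1.3  3.1] 0.2206704138695123 [ 0.1   0.55 -0.7   1.46  0.36  1.26 -1.87]
knob 1639 0.6191266775131226 0.21885260939598083 rad 0.017344236373901367 R 0.04844246879870207 ang -3.9623148237206527 mean-based [0.6201 0.2122] -11.495130599673903
[[0.0017, 0.0129], [-0.0017, 0.0129], [-0.005, 0.0121], [-0.0079, 0.0104], [-0.0104, 0.0079], [-0.0121, 0.005], [-0.0129, 0.0017], [-0.0129, -0.0017], [-0.0121, -0.005], [-0.0104, -0.0079], [-0.0079, -0.0104], [-0.005, -0.0121], [-0.0017, -0.0129], [0.0017, -0.0129], [0.005, -0.0121], [0.0079, -0.0104], [0.0104, -0.0079], [0.0121, -0.005], [0.0129, -0.0017], [0.0129, 0.0017], [0.0121, 0.005], [0.0104, 0.0079], [0.0079, 0.0104], [0.005, 0.0121]]
```

Request:
step_arm(
  increments=[
    [0.01,-0.001,-0.002,0,0],
    [0.01,0,-0.002,0,0],
    [0.01,0,0,0,0],
    [0.01,0,0,0,0],
  ],
)

```text
clock: 12.03
position: [0.6171, 0.2077, 0.1426]
ee_rot: [0.698, 0.119, -0.696, 0.119]
ft_force: [5.6, 2.4, -0.8]
grip_width: 0.22
```

```bash
python3 - <<'E'
s=open("t.py").read()
s=s.replace("(x,y),r=","for _ in range(5):\n    med=np.median(k[:,:2],0); q=np.linalg.norm(k[:,:2]-med,axis=1)<.0115; k=k[q]\n(x,y),r=")
open("t.py","w").write(s)
E
python3 s.py; python3 t.py
```

```text
[0.6171 0.2077 0.1426] r 0.0485 ang -17.4 [ 5.6  2.4 -0.8] 0.2201274633855972 [ 0.11  0.54 -0.7   1.47  0.36  1.26 -1.86]
knob 1515 0.6181459426879883 0.20935508608818054 rad 0.009941088035702705 R 0.04905741638545926 ang -15.178930451269549 mean-based [0.6202 0.2099] -13.951130764979098
```

Request:
step_arm(
  increments=[
    [0.01,0,-0.003,0,0],
    [0.01,-0.001,-0.002,0,0],
    [0.01,0,0,0,0],
    [0.01,0,0,0,0],
  ],
)

```text
clock: 12.42
position: [0.6169, 0.2074, 0.1428]
ee_rot: [0.699, 0.123, -0.694, 0.117]
ft_force: [15.8, 16.9, -11.3]
grip_width: 0.219
```

```bash
python3 s.py; python3 t.py
```

```text
[0.6169 0.2074 0.1428] r 0.0484 ang -17.8 [ 15.8  16.9 -11.3] 0.21928026368850193 [ 0.12  0.54 -0.71  1.47  0.35  1.25 -1.85]
knob 1512 0.6181195378303528 0.20910264551639557 rad 0.010020204819738865 R 0.049098669584291016 ang -15.47130837764888 mean-based [0.6201 0.2098] -14.079335061110955
```

The force rises without motion, so the wheel is seated. Reference: TCP (0.617, 0.2075), knob about −15.3°. Now I open two turns counter-clockwise.

Request:
step_arm(
  increments=[
    [0.01,0.001,0.009,0,0],
    [0.01,0.0013,0.0112,0,0],
    [0.01,-0.0017,0.0129,0,0],
    [0.01,-0.005,0.0121,0,0],
    [0.01,-0.0079,0.0104,0,0],
    [0.01,-0.0104,0.0079,0,0],
    [0.01,-0.0121,0.005,0,0],
    [0.01,-0.0129,0.0017,0,0],
    [0.01,0,0,0,0],
  ],
)

```text
clock: 13.22
position: [0.5654, 0.2717, 0.1425]
ee_rot: [-0.696, -0.118, 0.698, -0.12]
ft_force: [-1.4, -5.2, 4.3]
grip_width: 0.22
```

```bash
python3 s.py; python3 t.py
```

```text
[0.5654 0.2717 0.1425] r 0.0498 ang 96.2 [-1.4 -5.2  4.3] 0.2197953967293899 [ 0.03  0.5  -0.73  1.53  0.35  1.24 -1.99]
knob 1538 0.5665892958641052 0.27320626378059387 rad 0.009994461201131344 R 0.0511797711422742 ang 94.71921956448948 mean-based [0.5682 0.2738] 92.86117503248323
```

Request:
step_arm(
  increments=[
    [0.01,-0.0128,-0.0038,0,0],
    [0.01,-0.0116,-0.006,0,0],
    [0.01,-0.0097,-0.0089,0,0],
    [0.01,-0.007,-0.011,0,0],
    [0.01,-0.0039,-0.0125,0,0],
    [0.01,-0.0006,-0.0131,0,0],
    [0.01,0,0,0,0],
  ],
)

```text
clock: 13.85
position: [0.5197, 0.2159, 0.1424]
ee_rot: [-0.696, -0.118, 0.698, -0.119]
ft_force: [-8.7, -3.2, 9.5]
grip_width: 0.224
```

```bash
python3 s.py; python3 t.py
```

```text
[0.5197 0.2159 0.1424] r 0.0515 ang -172.9 [-8.7 -3.2  9.5] 0.2240891905874768 [ 0.16  0.36 -0.76  1.71  0.27  1.18 -1.91]
knob 1530 0.5208485126495361 0.21750180423259735 rad 0.010043174028396606 R 0.050171945666800576 ang -174.62684268252207 mean-based [0.5226 0.218 ] -175.01126809468252
```

Request:
step_arm(
  increments=[
    [0.01,0.0013,-0.0128,0,0],
    [0.01,0.006,-0.0116,0,0],
    [0.01,0.0089,-0.0097,0,0],
    [0.01,0.011,-0.007,0,0],
    [0.01,0.0125,-0.0039,0,0],
    [0.01,0.0131,-0.0006,0,0],
    [0.01,0,0,0,0],
  ],
)

```text
clock: 14.48
position: [0.5771, 0.1722, 0.1425]
ee_rot: [0.698, 0.119, -0.697, 0.118]
ft_force: [1.0, 1.8, 4.3]
grip_width: 0.218
```

```bash
python3 s.py; python3 t.py
```

```text
[0.5771 0.1722 0.1425] r 0.0503 ang -82.9 [1.  1.8 4.3] 0.21768793405631637 [ 0.2   0.44 -0.72  1.61  0.3   1.21 -1.81]
knob 1523 0.5778667330741882 0.17367704212665558 rad 0.009989531710743904 R 0.04903484635562943 ang -81.71387586801765 mean-based [0.58   0.1745] -79.05087613742542
```

Request:
step_arm(
  increments=[
    [0.01,0.0126,0.0035,0,0],
    [0.01,0.0113,0.0066,0,0],
    [0.01,0.0092,0.0093,0,0],
    [0.01,0.0065,0.0114,0,0],
    [0.01,0.0033,0.0127,0,0],
    [0.01,-0.0001,0.0131,0,0],
    [0.01,0,0,0,0],
  ],
)

```text
clock: 15.12
position: [0.6183, 0.2304, 0.1426]
ee_rot: [0.698, 0.12, -0.696, 0.119]
ft_force: [4.5, 3.8, 2.6]
grip_width: 0.222
```

```bash
python3 s.py; python3 t.py
```

```text
[0.6183 0.2304 0.1426] r 0.0482 ang 9.8 [4.5 3.8 2.6] 0.22243841921532803 [ 0.07  0.56 -0.7   1.44  0.36  1.27 -1.89]
knob 1487 0.6193735003471375 0.23199686408042908 rad 0.009923159144818783 R 0.0495516244111509 ang 11.403092561998756 mean-based [0.6215 0.2328] 11.802762370817652
```

Request:
step_arm(
  increments=[
    [0.01,-0.0034,0.0124,0,0],
    [0.01,-0.0072,0.0109,0,0],
    [0.01,-0.0098,0.0087,0,0],
    [0.01,-0.0117,0.0058,0,0],
    [0.01,-0.0128,0.0026,0,0],
    [0.01,-0.0131,-0.0008,0,0],
    [0.01,0,0,0,0],
  ],
)

```text
clock: 15.75
position: [0.5572, 0.27, 0.1426]
ee_rot: [-0.697, -0.121, 0.697, -0.119]
ft_force: [-4.5, 9.5, -0.0]
grip_width: 0.221
```

```bash
python3 s.py; python3 t.py
```

```text
[0.5572 0.27   0.1426] r 0.0497 ang 105.9 [-4.5  9.5 -0. ] 0.2206638169855287 [ 0.03  0.48 -0.73  1.56  0.33  1.23 -1.98]
knob 1518 0.5580233335494995 0.2715386152267456 rad 0.00992763601243496 R 0.05096608831448806 ang 104.51832076278411 mean-based [0.56   0.2724] 102.10473690483478
```

Request:
step_arm(
  increments=[
    [0.01,-0.0122,-0.0033,0,0],
    [0.01,-0.0105,-0.0078,0,0],
    [0.01,-0.0082,-0.0103,0,0],
    [0.01,-0.0052,-0.012,0,0],
    [0.01,-0.0019,-0.013,0,0],
    [0.01,0.0015,-0.013,0,0],
    [0.01,0,0,0,0],
  ],
)

```text
clock: 16.38
position: [0.5222, 0.2053, 0.1424]
ee_rot: [-0.696, -0.117, 0.699, -0.119]
ft_force: [-11.8, -7.5, 13.6]
grip_width: 0.222
```

```bash
python3 s.py; python3 t.py
```

```text
[0.5222 0.2053 0.1424] r 0.0514 ang -160.8 [-11.8  -7.5  13.6] 0.22210884836587474 [ 0.17  0.36 -0.75  1.71  0.26  1.18 -1.89]
knob 1537 0.5230040550231934 0.2068355679512024 rad 0.010023604147136211 R 0.05020476200927602 ang -162.17953595596532 mean-based [0.5249 0.2074] -162.09716397162214
```

Request:
step_arm(
  increments=[
    [0.01,0.0036,-0.0118,0,0],
    [0.01,0.0085,-0.01,0,0],
    [0.01,0.0108,-0.0074,0,0],
    [0.01,0.0123,-0.0044,0,0],
    [0.01,0.0131,-0.001,0,0],
    [0.01,0.0129,0.0024,0,0],
    [0.01,0,0,0,0],
  ],
)

```text
clock: 17.02
position: [0.5869, 0.175, 0.1425]
ee_rot: [0.698, 0.118, -0.697, 0.118]
ft_force: [3.4, -2.1, 5.5]
grip_width: 0.219
```

```bash
python3 s.py; python3 t.py
```

```text
[0.5869 0.175  0.1425] r 0.0499 ang -71.2 [ 3.4 -2.1  5.5] 0.2193168960905126 [ 0.18  0.46 -0.71  1.58  0.31  1.22 -1.82]
knob 1531 0.5880905389785767 0.17675116658210754 rad 0.010001188144087791 R 0.0486267333595114 ang -69.17119981762478 mean-based [0.5899 0.1772] -67.03384379202062
```

Request:
step_arm(
  increments=[
    [0.01,0.0104,0.0054,0,0],
    [0.01,0.0089,0.0077,0,0],
    [0.01,0.0069,0.0095,0,0],
    [0.01,0.0044,0.0105,0,0],
    [0.01,0,0,0,0],
    [0.01,0,0,0,0],
  ],
)

```text
clock: 17.57
position: [0.6172, 0.2086, 0.1426]
ee_rot: [0.698, 0.118, -0.696, 0.119]
ft_force: [8.3, -0.1, 0.4]
grip_width: 0.222
```

```bash
python3 s.py; python3 t.py
```

```text
[0.6172 0.2086 0.1426] r 0.0484 ang -16.4 [ 8.3 -0.1  0.4] 0.2217781458188932 [ 0.1   0.54 -0.69  1.47  0.35  1.26 -1.86]
knob 1537 0.6186026334762573 0.21011316776275635 rad 0.00988573208451271 R 0.049307030744070085 ang -14.189755919268071 mean-based [0.6202 0.2108] -13.028203975617014
```

The knob is 1° past the mark. I'll nudge it back and relieve the side load.

Request:
step_arm(
  increments=[
    [0.01,0.001,-0.0014,0,0],
    [0.01,0,0,0,0],
    [0.01,0,0,0,0],
    [0.01,0,0,0,0],
  ],
)

```text
clock: 17.95
position: [0.617, 0.2073, 0.1426]
ee_rot: [0.698, 0.118, -0.697, 0.119]
ft_force: [4.8, 0.9, 3.1]
grip_width: 0.221
```

```bash
python3 s.py; python3 t.py
python3 - <<'E'
from h import *
c=camera("scene"); s=c["color"]; P=pts(c)
l=P[(P[:,2]>.13)&(P[:,2]<.16)&(abs(P[:,0]-.58)<.09)&(abs(P[:,1]+.21)<.05)]; print("lever",np.median(l,0).round(3))
w=camera("wrist")["color"]
cv2.imwrite("pics/g.png",np.hstack([cv2.resize(w,(400,300)),cv2.resize(s,(400,300))])[:,:,::-1])
E
```

```text
[0.617  0.2073 0.1426] r 0.0485 ang -17.9 [4.8 0.9 3.1] 0.22128091476761635 [ 0.1   0.54 -0.69  1.47  0.35  1.26 -1.86]
knob 1524 0.6180013418197632 0.20883917808532715 rad 0.009863405488431454 R 0.04905586847484947 ang -15.804707203018424 mean-based [0.62   0.2095] -14.43666857139548
lever [ 0.624 -0.221  0.145]
```

View pics/g.png

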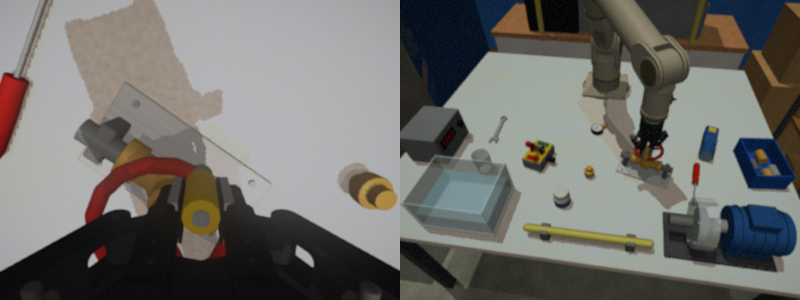

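The knob is gripped at (202,218) in the wrist half. In the scene half the lever lies over red at (532,148) and the bystanders are in place. The TCP is within 0.2 mm of its position at the stop, so I'm handing in.

```bash
python3 -c "
from workcell import ticket; print(ticket.hand_in())"
```

```text
the job is handed in; nothing more can be done
None
```

I threw the isolator to OFF, closed the valve clockwise onto its stop, and backed it off two full turns. The job was handed in at about 18 s with the knob still gripped at 45 N; no verdict was reported.

**Last checks**
- **Isolator:** the scene camera puts the lever at (0.624, −0.221, 0.145), over the red side.
- **Wheel:** the tool is within about 0.2 mm of where it stood at the stop, two turns earlier. The camera's knob angle is −15.8°, against −15.3° to −15.5° at the stop, so it differs by about half a degree.
- **At rest:** the wheel was not moving and about 5 N remained on the wrist.
- **Bystanders:** they looked undisturbed in the final picture. I did not measure their positions again.

**What went wrong on the way**
- While first closing the valve, the pads slid about 11 mm along the knob. The wrist force briefly showed 56 N at the stop.
- I opened the fingers, re-centred and gripped harder. Closing them nudged the wheel slightly open, so I pressed it onto the stop again before counting the two turns.
- I ran about 1° past the two-turn mark and nudged it back.

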